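# Slide the matching last-jack flange onto the stud plate

## Task

Three slotted aluminium flanges for the shoe-last jack lie on the bench. Find the one whose slots line up with all three headed studs of the stud plate, and slide it under the stud heads until it is fully home, every stud at the bottom of its slot. Keep the flanges flat on the bench, sliding any that is in the way instead of lifting it, and leave the tack box, the shoe last and the hammer where they are.

Things in the scene. Friction and masses are not known exactly. Their poses are not given: they have to be found in the camera images.
- stud_plate: Grey steel plate, 135 x 150 mm, flush with the bench (flanges slide over it), fixed, with three plain steel headed studs. Origin on the bench, z up; +x is the direction in which a flange is slid in, roughly away from the robot. Stud centres (x, y) = (35, -44), (15, 14), (35, 44) mm. When the right flange is home its origin and axes coincide with these.
- stud_top (a point): Centre of the middle stud's head, on top, 26 mm above the bench. All studs: shank 10 mm diameter, round head 20 mm diameter, its underside 18 mm above the bench.
- flange_1: Bare aluminium plate 110 (x) by 130 (y), 14 mm thick, 0.35 to 0.7 kg, loose, flat on the bench. Origin: centre of that outline, on the underside; z up. Three slots right through, 16 mm wide with rounded mouths and square bottoms, open at the +x edge, at y = -44, -14, 44 mm; 25, 45, 25 mm deep from that edge.
- window_1 (a point): Centre of flange_1's window, at bench level, at x = -20, y = 0 mm in the flange. The window goes right through, 32 mm (x) by 76 mm (y), with an upright collar 6 mm thick round it that rises to 34 mm above the bench: fingers put in from above can drag the plate; its outer edges can be pushed too.
- flange_2: As flange_1 in all but the slots: at y = -44, 14, 44 mm, and 25, 45, 25 mm deep.
- window_2 (a point): The same window in flange_2.
- flange_3: As flange_1 in all but the slots: at y = -44, 14, 44 mm, and all three 25 mm deep.
- window_3 (a point): The same window in flange_3.
- tack_box: Open cardboard box of brass tacks, 80 (x) x 65 (y) x 55 mm high, loose, 0.45 kg; origin at the centre of its underside. Leave it alone.
- shoe_last: Teal plastic shoe last lying sole down, 212 mm long (x), 62 mm wide, 100 mm high, loose; origin under its middle. Leave it alone.
- hammer: Wooden-handled hammer lying on the bench, about 220 mm long (x), head at its +x end 90 mm across (y), 26 mm high, loose; origin under its middle. Leave it alone.

How it is judged:
By the outcome, as a careful person would: the job done as asked, in the order asked, and still so for the second after the job is handed in, with the robot touching nothing.
It also fails if it takes over 64 s, if anything falls off the work surface, if the arm or the gripper's body presses on something with over 40 N, if the wrist force passes 120 N, or if a joint passes its speed limit or range.

## Robot

A 6-joint arm with a two-finger parallel gripper is mounted at the origin on the work surface. World frame = base frame: x ahead of the robot, y to its left, z up, the work surface at z = 0. Lengths are in mm, angles in rad, forces in N, time in s.
With the tool pointing down it reaches from about 350 to 875 mm from the base axis. Payload 4.2 kg.
Tool frame: the origin (TCP) lies between the finger pads; the fingertips stand 17 mm ahead of it and the grasp point (between the pads) lies 2 mm behind it; z points along the fingers, y is the line along which they close (so a half turn about z gives the same grasp; the last joint's range is limited). The gripper opens to 85 mm and grips with 20 to 120 N. Pads are 22 mm wide; open, the fingers measure 114 mm over their backs; the gripper's body (76 mm by 85 mm) begins 54 mm behind the grasp point. The pads swing forward as they close: fully open they stand 13 mm farther back than shut.
Start: joints at [-0.915, 0.385, 0.008, 0, -1.194, -0.259], TCP at [241.556, -576.411, 248.312] pointing down, gripper open.
Joint ranges: [-3.14, 3.14], [-1.21, 2.06], [-1.07, 1.41], [-3.16, 2.05], [-2.99, -0.16], [-3.1, 3.1]. Speed limits (rad/s): [2.79, 2.79, 3.14, 3.14, 3.14, 3.14].

## Interface

Orientations are given as a unit quaternion [x, y, z, w].
In Python, from bench import arm gives the robot as it stands.
- The arm moves only by the shell command python3 jog.py 'ROWS' [OPENING]. ROWS is rows parted by semicolons, their numbers by spaces, 1 to 10 of them, each of 6 numbers: dx, dy, dz in mm, then a rotation vector rx, ry, rz in rad; each row is the pose to reach, as a shift and turn from the pose commanded when the command began, along the tool's axes at that moment; what a row does not reach only later rows make up. A row lasts 1/10 s, in which the tool goes at most 50 mm and 0.15 rad, less where a joint would pass 70% of its speed; a pose out of reach is approached as far as the arm can. OPENING is the finger opening in mm, set as the command begins (- or left out keeps the last). The fingers move at their own pace and stop on an object; the grip force is fixed at half the most. Time passes only in rows, so rows that do not move let the fingers close. It prints the time, the measured TCP pose, the force, the opening and the grip force at its end.
- arm.read_state(): the state, without advancing time (a new reading comes with each control period).
- arm.get_image(name): name is "scene" or "top" or "wrist"; returns the picture (384x512x3 uint8, blue, green, red); there is no depth.
- arm.get_calibration(name): a dict with "K" (3x3 intrinsics, pixels), "D" ([k1, k2, p1, p2, k3] as OpenCV has them; the pictures are not rectified), "rvec" (rotation vector, rad) and "tvec" (3), from world to camera coordinates, as OpenCV has them. Camera axes: x right, y down, z forward; pixel columns grow to the right and rows downward; lengths in mm; the calibration is good to about 2 mm. A picture is of the moment at which its call begins: read the wrist's pose just before it. get_calibration takes no time and is no camera call; for the wrist camera it gives the pose at the moment of the call.
- arm.job_done(): hands the job in; it is judged then, once.
The state is a dict: "clock": time; "joints": joint angles; "joint_vel": joint speeds; "joint_efforts": joint torques, N m; "position": TCP position; "ee_rot": TCP orientation; "contact_force": force on the tool from outside, world axes, zero at the start; "wrist_torque": the same for the moment, N m; "gripper_width": finger opening in mm; "grasp_force": force on a finger pad.
Only numpy, scipy, OpenCV 4.12 (cv2) and the standard library are available. Lean on these libraries where they do the work, as an engineer would, in place of code of your own. Each camera call takes 0.05 s, during which the arm holds its last target. There are 200 camera calls.

## Working session

There is one attempt and no reset: what is moved stays moved. The work goes in short steps, Python scripts to look and compute and a shell command to move; the robot and the scene stay as the last step left them, time stands still between calls to the robot, and variables do not carry over. Pictures are saved under pics/ and viewed, at most 10 in all, crops included, and the job is handed in when it is done.

```bash
ls; mkdir -p pics; python3 - <<'E'
from bench import arm
import cv2,numpy as np
for n in("top","scene"):
    cv2.imwrite(f"pics/{n}0.png",arm.get_image(n))
    c=arm.get_calibration(n);print(n,{k:np.round(np.array(v),3).tolist() for k,v in c.items()})
s=arm.read_state();print(s)
E
```

```text
bench.py
jog.py
pics
top {'K': [[432.636, 0.0, 255.896], [0.0, 432.636, 196.632], [0.0, 0.0, 1.0]], 'D': [-0.161, 0.0, 0.0, 0.0, 0.0], 'rvec': [2.147, -2.105, 0.198], 'tvec': [-4.518, 576.133, 998.387]}
scene {'K': [[500.042, 0.0, 258.6], [0.0, 500.042, 182.312], [0.0, 0.0, 1.0]], 'D': [0.014, 0.0, 0.0, 0.0, 0.0], 'rvec': [2.208, 1.225, -0.414], 'tvec': [-284.222, -367.85, 1580.066]}
{'clock': 0.1, 'joints': array([-9.15411412e-01,  3.85460837e-01,  6.75163998e-03, -4.24987154e-04,
       -1.19402346e+00, -2.58613218e-01]), 'joint_vel': array([-0.0001784 , -0.00245978,  0.00216637,  0.0007611 , -0.00066155,
        0.00019807]), 'joint_efforts': array([-1.16715884e-03, -3.93319666e+01,  1.88930547e+01,  4.19784665e+00,
       -2.56211708e-03,  2.03520230e-06]), 'position': array([ 241.35343472, -575.9766517 ,  247.33955591]), 'ee_rot': array([-1.97010164e-01,  9.80400948e-01,  9.55968074e-04, -2.49966262e-04]), 'contact_force': array([ 0.56479933, -0.27495909, -0.35846671]), 'wrist_torque': array([ 0.04009705,  0.00959631, -0.07315814]), 'grasp_force': 0.0, 'gripper_width': 85.51016202580568}
```

View pics/top0.png

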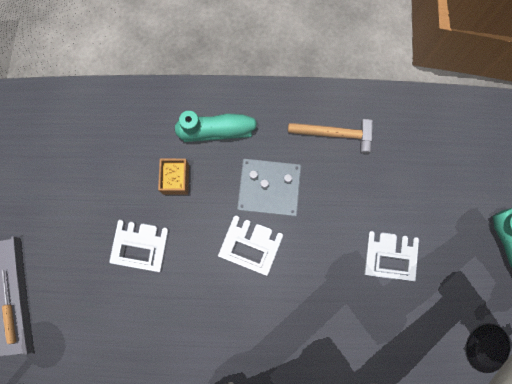

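View pics/scene0.png

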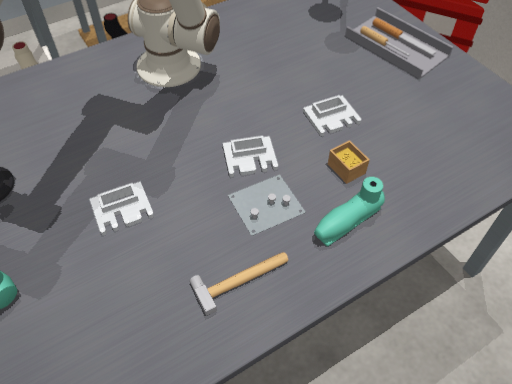

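The top view shows the stud plate at (270,187) with studs at (253,175), (264,184) and (288,178). The flanges are at (139,246), (251,245) and (393,256). The box is at (173,175), the last at (215,127) and the hammer at (330,132). I'll rectify enlarged crops to read the slots.

```bash
cat > h.py <<'E'
from bench import arm
import cv2,numpy as np
def ray(n,px,c=None):
    c=c or arm.get_calibration(n);R=cv2.Rodrigues(np.array(c["rvec"],float))[0];t=np.array(c["tvec"],float).ravel()
    u=cv2.undistortPoints(np.array(px,float).reshape(-1,1,2),np.array(c["K"]),np.array(c["D"])).reshape(-1,2)
    d=np.c_[u,np.ones(len(u))]@R; return -R.T@t,d
def plane(n,px,z,c=None):
    o,d=ray(n,px,c); return o+d*((z-o[2])/d[:,2])[:,None]
def proj(n,P,c=None):
    c=c or arm.get_calibration(n)
    return cv2.projectPoints(np.array(P,float).reshape(-1,1,3),np.array(c["rvec"],float),np.array(c["tvec"],float),np.array(c["K"]),np.array(c["D"]))[0].reshape(-1,2)
def tri(n1,p1,n2,p2,c1=None,c2=None):
    a,d=ray(n1,p1,c1);b,e=ray(n2,p2,c2);out=[]
    for u,v in zip(d,e):
        s=np.linalg.lstsq(np.c_[u,-v],b-a,rcond=None)[0]; p,q=a+s[0]*u,b+s[1]*v; out.append(np.r_[(p+q)/2,np.linalg.norm(p-q)])
    return np.round(out,1)
def rect(n,img,cx,cy,w,h,z,s,c=None):
    # rectified picture: up=+x, left=+y, s px per mm
    v,u=np.mgrid[0:int(h*s),0:int(w*s)]
    P=np.stack([cx+h/2-v/s,cy+w/2-u/s,np.full(u.shape,float(z))],-1)
    m=proj(n,P,c).astype(np.float32).reshape(*u.shape,2)
    return cv2.remap(img,m[...,0],m[...,1],cv2.INTER_CUBIC)
E
python3 - <<'E'
from h import *
px=[(139,246),(251,245),(393,256),(270,187),(173,175),(215,127),(330,132)]
P=plane("top",px,14);print(P.round())
print(tri("top",[(253,175),(264,184),(288,178)],"scene",[(286,200),(271,198),(254,213)]))
im=cv2.imread("pics/top0.png")
t=[rect("top",im,*P[i][:2],190,190,14,2) for i in range(4)]
cv2.imwrite("pics/m0.png",cv2.resize(np.vstack([np.hstack(t[:2]),np.hstack(t[2:])]),(600,600)))
E
```

```text
[[ 452.  297.   14.]
 [ 461.   16.   14.]
 [ 439. -341.   14.]
 [ 609.  -29.   14.]
 [ 636.  220.   14.]
 [ 766.  117.   14.]
 [ 759. -184.   14.]]
[[ 6.389e+02  1.490e+01  1.530e+01  3.000e-01]
 [ 6.154e+02 -1.380e+01  1.720e+01  1.200e+00]
 [ 6.321e+02 -7.410e+01  1.840e+01  6.000e-01]]
```

View pics/m0.png

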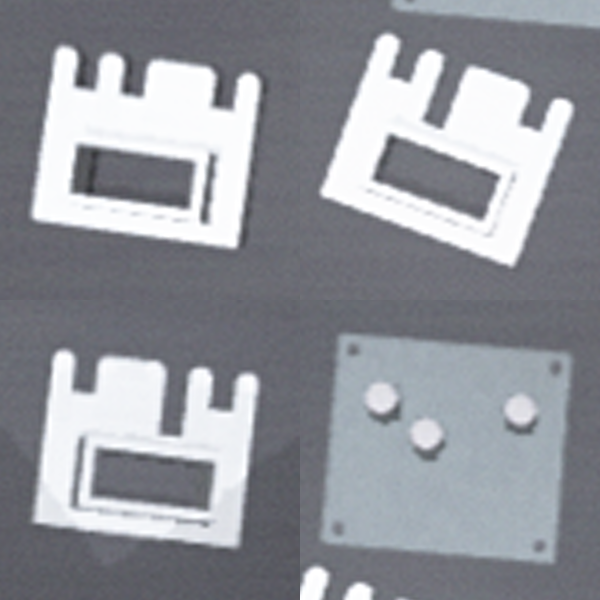

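Slot depths tell them apart: the middle flange has its deep slot at +y 14, so it is flange_2, the right one. Left is flange_3 (all short) and right is flange_1 (deep slot at -14). The path from flange_2 to the plate is clear. Next I'll take wrist views for accurate poses.

```bash
cat >> h.py <<'E'
from scipy.spatial.transform import Rotation as Ro
def go(x,y,z,yaw=None):
    """shift/turn in tool axes so TCP is at x,y,z, tool down, tool y-axis along world yaw (mod pi)"""
    s=arm.read_state();R=Ro.from_quat(s["ee_rot"]);d=R.inv().apply(np.array([x,y,z])-s["position"])
    w=np.zeros(3)
    if yaw is not None:
        best=[]
        for k in(0,np.pi):
            yv=np.array([np.cos(yaw+k),np.sin(yaw+k),0]);zv=np.array([0,0,-1.]);T=Ro.from_matrix(np.c_[np.cross(yv,zv),yv,zv])
            best.append((R.inv()*T).as_rotvec())
        w=best; 
    print("d",d.round(1),"w",np.round(w,3),"pos",s["position"].round(1),"j",s["joints"].round(2),"t",s["clock"])
E
python3 -c "
from h import *
print(Ro.from_quat(arm.read_state()['ee_rot']).as_matrix().round(3))
go(480,0,330,-0.2)"
```

```text
[[-0.922 -0.386 -0.001]
 [-0.386  0.922  0.002]
 [ 0.     0.002 -1.   ]]
d [-442.6  439.2  -81.8] w [[ 1.000e-03 -2.000e-03  2.167e+00]
 [ 2.000e-03  1.000e-03 -9.740e-01]] pos [ 241.4 -576.   247.3] j [-0.92  0.39  0.01 -0.   -1.19 -0.26] t 0.1
```

```bash
R="-442 439 -82 0 0 -0.97"; echo; python3 jog.py '-442 439 -82 0 0 -0.97;-442 439 -82 0 0 -0.97;-442 439 -82 0 0 -0.97;-442 439 -82 0 0 -0.97;-442 439 -82 0 0 -0.97;-442 439 -82 0 0 -0.97;-442 439 -82 0 0 -0.97;-442 439 -82 0 0 -0.97;-442 439 -82 0 0 -0.97;-442 439 -82 0 0 -0.97' 24
python3 -c "from h import *
go(480,0,330,-0.2)"
```

```text
clock: 1.1
position: [430.9, -116.2, 313.8]
ee_rot: [-0.631, 0.775, 0.0, 0.0]
contact_force: [0.9, -0.7, 0.9]
gripper_width: 24.4
grasp_force: 0.0
d [-123.8  -24.5  -16.2] w [[ 0.     0.     3.138]
 [-0.     0.    -0.004]] pos [ 430.9 -116.2  313.8] j [ 0.1   0.03 -0.29 -0.   -1.26 -0.31] t 1.1
```

```bash
python3 jog.py '-124 -24 -16 0 0 0;-124 -24 -16 0 0 0;-124 -24 -16 0 0 0;-124 -24 -16 0 0 0'
python3 - <<'E'
from h import *
import json
def snap(k):
    c=arm.get_calibration("wrist");cv2.imwrite(f"pics/w{k}.png",arm.get_image("wrist"))
    json.dump({a:np.array(b).tolist() for a,b in c.items()},open(f"pics/w{k}.json","w"));print(arm.read_state()["position"])
    o,_=ray("wrist",[(256,192)],c);print(o,plane("wrist",[(0,0),(511,0),(511,383),(0,383)],0,c).round())
snap(1)
E
```

```text
clock: 1.5
position: [480.7, 1.2, 329.3]
ee_rot: [-0.633, 0.774, 0.0, 0.0]
contact_force: [0.0, 0.2, -0.5]
gripper_width: 23.9
grasp_force: 0.0
[ 4.79795454e+02 -2.22972730e-01  3.28989337e+02]
[466.88123551 -71.65077059 454.19193325] [[ 749. -235.    0.]
 [ 139. -111.    0.]
 [ 126.  496.    0.]
 [ 996.  318.   -0.]]
```

View pics/w1.png

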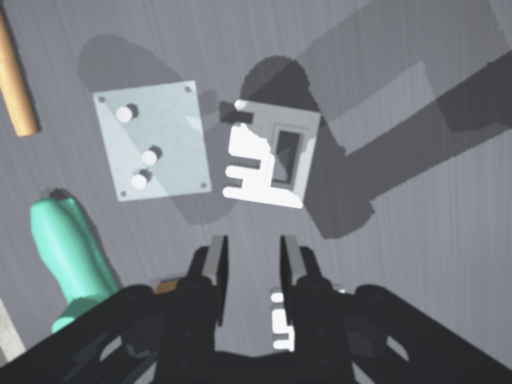

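Wrist view: plate corners are near (94,93), (193,81), (211,189) and (119,201). The studs are at (124,114), (149,157) and (139,181), and flange_2's window is at about (288,155). I'll take a second wrist place and make rectified crops from both.

```bash
python3 jog.py '0 -90 0 0 0 0;0 -90 0 0 0 0;0 -90 0 0 0 0'
cat >> h.py <<'E'
import json
def snap(k):
    c=arm.get_calibration("wrist");im=arm.get_image("wrist");cv2.imwrite(f"pics/w{k}.png",im)
    c={a:np.array(b).tolist() for a,b in c.items()};json.dump(c,open(f"pics/w{k}.json","w"));return im,c
E
python3 - <<'E'
from h import *
im2,c2=snap(2);im1=cv2.imread("pics/w1.png");c1=json.load(open("pics/w1.json"))
f=[rect("wrist",i,461,16,190,145,14,2,c) for i,c in((im1,c1),(im2,c2))]
p=[rect("wrist",i,615,-29,190,150,26,2,c) for i,c in((im1,c1),(im2,c2))]
cv2.imwrite("pics/m1.png",np.vstack([np.hstack(f),np.hstack(p)]));print(f[0].shape,p[0].shape)
E
```

```text
clock: 1.85
position: [570.2, -21.6, 326.7]
ee_rot: [-0.63, 0.776, 0.001, -0.002]
contact_force: [-0.5, -0.1, -0.6]
gripper_width: 24.2
grasp_force: 0.0
(290, 380, 3) (300, 380, 3)
```

View pics/m1.png

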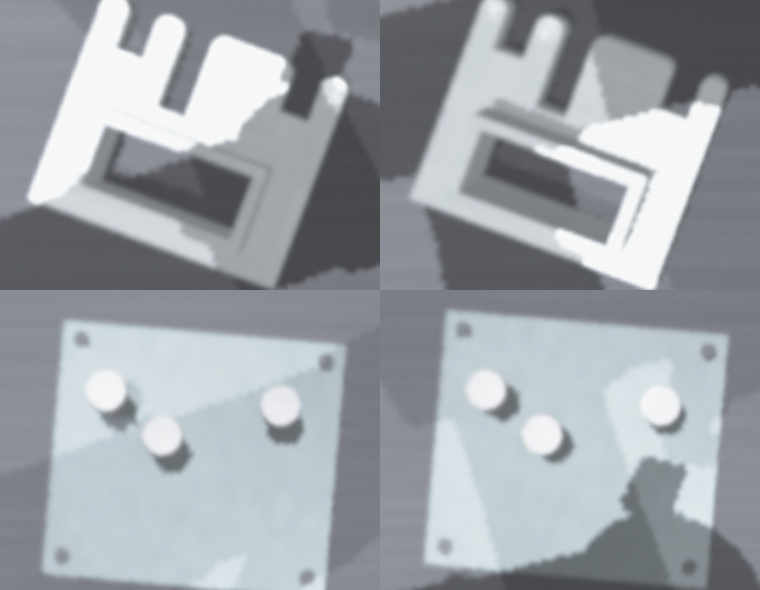

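Both views agree at z=26 on the stud heads, so their height is confirmed. Plate origin is (601.1,-27.6) with yaw -0.091, and the stud spacing of 87.9 and the middle stud check out. Flange_2 is at about (463.1,16.2) with yaw -0.352, and its rear edge measures 129 mm. Now I'll check the collar height with a z=34 overlay.

```bash
cat >> h.py <<'E'
def W(p,x,y): 
    c,s=np.cos(p[2]),np.sin(p[2]); return np.array([p[0]+c*x-s*y,p[1]+s*x+c*y])
PL=(601.1,-27.6,-0.091)
E
python3 - <<'E'
from h import *
F=(463.1,16.2,-0.352);o=[]
for k in(1,2):
    im=cv2.imread(f"pics/w{k}.png");c=json.load(open(f"pics/w{k}.json"))
    r=rect("wrist",im,461,16,190,145,34,2,c)
    for hx,hy in((16,38),(22,44)):
        q=[W(F,-20+a*hx,b*hy) for a,b in((1,1),(1,-1),(-1,-1),(-1,1))]
        cv2.polylines(r,[np.int32([[ (16+95-y)*2,(461+72.5-x)*2] for x,y in q])],True,(0,0,255) if hx==16 else (0,200,0),1)
    o.append(r)
cv2.imwrite("pics/m2.png",np.hstack(o))
g=W(F,-39,0);print(g);go(*g,120,F[2]); print(Ro.from_quat(arm.read_state()['ee_rot']).as_matrix().round(3))
E
```

```text
[426.49128348  29.64625877]
d [-21.1 148.5 207.8] w [[ 3.000e-03  6.000e-03 -2.996e+00]
 [ 4.000e-03 -2.000e-03  1.450e-01]] pos [568.3 -21.4 327.3] j [ 0.25  0.25  0.01 -0.   -1.33 -0.45] t 1.9
[[-0.205 -0.979 -0.004]
 [-0.979  0.205 -0.001]
 [ 0.002  0.004 -1.   ]]
```

View pics/m2.png

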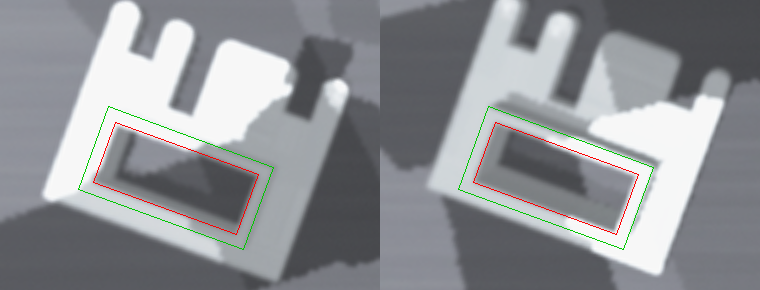

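The collar outline at z=34 matches in both views, at pixels (108,107) to (243,249) and (488,107) to (624,249). The pose and height are good, so I'll go above the rear wall and straddle it.

```bash
python3 jog.py '-21 148 200 0 0 0.145;-21 148 200 0 0 0.145;-21 148 200 0 0 0.145;-21 148 200 0 0 0.145;-21 148 200 0 0 0.145;-21 148 200 0 0 0.145;-21 148 200 0 0 0.145' 26
python3 -c "
from h import *
go(426.5,29.7,37,-0.352)"
```

```text
clock: 2.6
position: [425.5, 29.9, 129.5]
ee_rot: [-0.574, 0.819, -0.0, -0.001]
contact_force: [0.4, -0.7, 0.1]
gripper_width: 25.6
grasp_force: 0.0
d [-0.3 -1.1 92.5] w [[ 2.000e-03  1.000e-03 -3.138e+00]
 [ 1.000e-03 -1.000e-03  4.000e-03]] pos [425.5  29.9 129.5] j [ 0.45  0.19 -0.62  0.   -0.76 -0.8 ] t 2.6
```

```bash
python3 jog.py '0 -1 35 0 0 0;0 -1 65 0 0 0;0 -1 78 0 0 0;0 -1 86 0 0 0;0 -1 92 0 0 0;0 -1 92 0 0 0' 26 && python3 jog.py '0 0 0 0 0 0;0 0 0 0 0 0;0 0 0 0 0 0;0 0 0 0 0 0;0 0 0 0 0 0;0 0 0 0 0 0' 0
python3 - <<'E'
from h import *
im,c=snap(3)
a=arm.get_image("top");r=rect("top",a,470,16,150,150,14,2.6)
cv2.imwrite("pics/m3.png",np.hstack([im,r[:384,:288]]))
E
```

```text
clock: 3.2
position: [428.7, 30.3, 37.9]
ee_rot: [-0.573, 0.819, -0.0, 0.001]
contact_force: [-0.3, 0.9, 1.3]
gripper_width: 25.6
grasp_force: 0.0
clock: 3.8
position: [428.0, 30.3, 38.4]
ee_rot: [-0.574, 0.819, -0.0, 0.0]
contact_force: [-2.1, 0.5, 5.2]
gripper_width: 4.5
grasp_force: 61.9
```

View pics/m3.png

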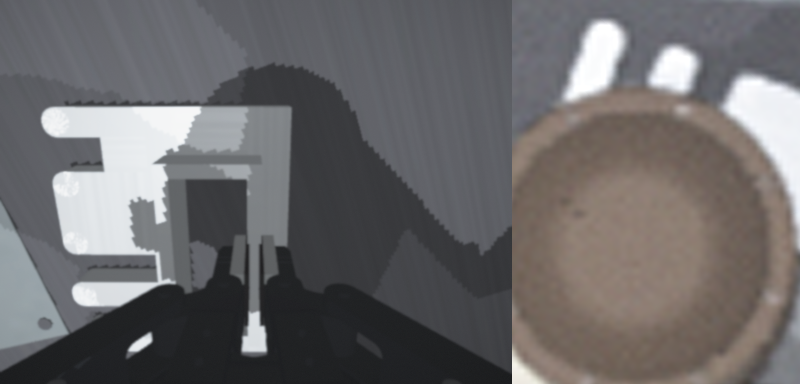

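The rear collar wall sits between the fingers at (255,245). The right edge runs from (60,105) to (292,107) and the rear edge from (292,107) to (288,245). I'll measure the flange's pose in the tool frame from these.

```bash
python3 - <<'E'
from h import *
c=json.load(open("pics/w3.json"));s=arm.read_state()
names=["right edge a","right edge b","rear corner","tip -55side","rear edge b"]
P=plane("wrist",[(110,107),(240,107),(291.5,107),(41,121),(288,240)],14,c)
R=Ro.from_quat(s["ee_rot"])
T=R.inv().apply(P-s["position"])
for n,p,t in zip(names,P,T):print(n,p.round(1),t.round(1))
# collar outer right edge top z34
print("collar right rear",R.inv().apply(plane("wrist",[(262,157)],34,c)-s["position"]).round(1))
E
```

```text
right edge a [464.8 -53.8  14. ] [ 66.4 -63.3  24.4]
right edge b [411.8 -34.3  14. ] [66.3 -6.9 24.4]
rear corner [390.9 -26.7  14. ] [66.3 15.4 24.4]
tip -55side [496.2 -58.9  14. ] [ 60.6 -94.6  24.4]
rear edge b [412.2  32.6  14. ] [ 3.3 15.6 24.4]
collar right rear [[48.3  2.2  4.4]]
```

```bash
python3 - <<'E'
from h import *
t=W(PL,-80-39.5,1.3);s=arm.read_state();go(*t,s["position"][2],PL[2])
t=W(PL,-39.5,1.3);go(*t,s["position"][2],PL[2])
E
```

```text
d [ 24.5 -66.6   0. ] w [[ 1.000e-03  1.000e-03  2.884e+00]
 [-1.000e-03  0.000e+00 -2.580e-01]] pos [428.   30.3  38.4] j [ 0.45  0.36 -0.72  0.   -0.5  -0.8 ] t 3.9
d [ 4.10e+00 -1.44e+02  1.00e-01] w [[ 1.000e-03  1.000e-03  2.884e+00]
 [-1.000e-03  0.000e+00 -2.580e-01]] pos [428.   30.3  38.4] j [ 0.45  0.36 -0.72  0.   -0.5  -0.8 ] t 3.9
```

```bash
python3 jog.py '3 -9 0 0 0 -0.03;6 -18 0 0 0 -0.065;9 -27 0 0 0 -0.1;12 -35 0 0 0 -0.13;15 -43 0 0 0 -0.165;18 -51 0 0 0 -0.2;21 -59 0 0 0 -0.23;24.5 -66.5 0 0 0 -0.258;24.5 -66.5 0 0 0 -0.258;24.5 -66.5 0 0 0 -0.258'
python3 - <<'E'
from h import *
s=arm.read_state();t=W(PL,-39.5-30,1.3);go(*t,38,PL[2])
im,c=snap(4);P=plane("wrist",[(110,107)],14,c)
r=rect("wrist",im,590,-30,180,150,14,2,c);r2=rect("wrist",im,620,-30,180,150,26,2,c)
F=(*W(PL,-80,0),PL[2])
cv2.imwrite("pics/m4.png",np.hstack([im,cv2.resize(r2,(288,240)).repeat(1,0)[np.minimum(np.arange(384),239)]]))
E
```

```text
clock: 4.9
position: [481.7, -15.9, 38.5]
ee_rot: [-0.674, 0.738, -0.0, -0.0]
contact_force: [-3.0, -1.0, 4.8]
gripper_width: 4.0
grasp_force: 61.9
d [ -0.5 -50.4   0.4] w [[ 1.000e-03  1.000e-03 -3.141e+00]
 [ 0.000e+00 -1.000e-03  1.000e-03]] pos [481.7 -15.9  38.5] j [ 0.31  0.42 -0.59  0.   -0.56 -0.4 ] t 4.9
```

View pics/m4.png

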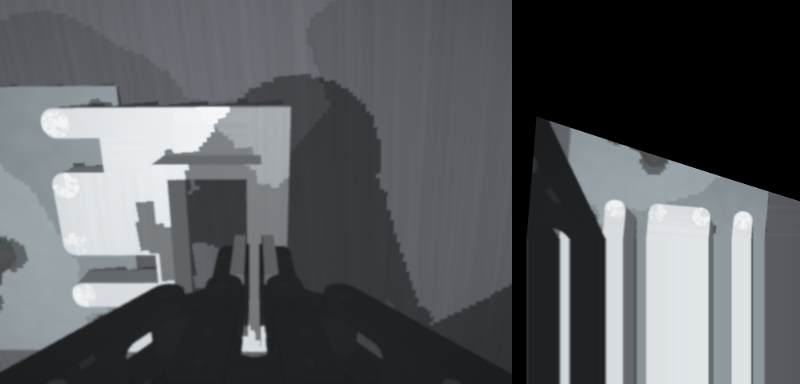

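The flange sits in the fingers unchanged, with its edges still at row 107 and column 291, parallel to the plate edge at row 86. I'll slide it in.

```bash
python3 jog.py '-0.5 -9 0 0 0 0;-0.5 -18 0 0 0 0;-0.5 -27 0 0 0 0;-0.5 -35 0 0 0 0;-0.5 -42 0 0 0 0;-0.5 -48 0 0 0 0;-0.5 -50 0 0 0 0;-0.5 -50 0 0 0 0'
python3 jog.py '0 -4 0 0 0 0;0 -8 0 0 0 0;0 -12 0 0 0 0;0 -16 0 0 0 0;0 -19 0 0 0 0;0 -22 0 0 0 0;0 -24 0 0 0 0;0 -24 0 0 0 0'
python3 - <<'E'
from h import *
s=arm.read_state();t=W(PL,-39.5,1.3);go(*t,38.5,PL[2]);print(s["contact_force"],s["wrist_torque"])
E
```

```text
clock: 5.75
position: [528.1, -20.5, 38.4]
ee_rot: [-0.674, 0.739, 0.002, -0.004]
contact_force: [-10.1, -0.7, 12.5]
gripper_width: 4.1
grasp_force: 62.8
clock: 6.55
position: [552.2, -22.6, 38.4]
ee_rot: [-0.674, 0.739, 0.002, -0.003]
contact_force: [-10.1, 0.2, 11.1]
gripper_width: 4.6
grasp_force: 62.7
d [-0.7 -9.7 -0.1] w [[-3.000e-03 -1.200e-02  3.141e+00]
 [ 8.000e-03 -2.000e-03 -1.000e-03]] pos [552.2 -22.6  38.4] j [ 0.25  0.51 -0.41 -0.   -0.66 -0.34] t 6.55
[-10.13405427   0.15025366  11.08435972] [ 0.05265299  2.64231611 -0.08657459]
```

```bash
python3 jog.py '0 -3 0 0 0 0;0 -5 0 0 0 0;0 -7 0 0 0 0;0 -8 0 0 0 0;0 -8 0 0 0 0'
python3 jog.py '0 -1 0 0 0 0;0 -2 0 0 0 0;0 -2 0 0 0 0'
python3 jog.py '0 -1 0 0 0 0;0 -2 0 0 0 0;0 -2 0 0 0 0'
python3 -c "
from h import *
go(*W(PL,-39.5,1.3),38.5,PL[2])"
```

```text
clock: 7.05
position: [560.0, -23.2, 38.5]
ee_rot: [-0.674, 0.739, 0.002, -0.003]
contact_force: [-9.5, 1.2, 10.9]
gripper_width: 4.1
grasp_force: 62.7
clock: 7.35
position: [561.9, -23.4, 38.5]
ee_rot: [-0.674, 0.739, 0.002, -0.003]
contact_force: [-9.5, -0.6, 11.5]
gripper_width: 4.0
grasp_force: 62.7
clock: 7.65
position: [562.0, -23.4, 38.4]
ee_rot: [-0.674, 0.739, 0.004, -0.005]
contact_force: [-13.4, 2.9, 16.1]
gripper_width: 4.2
grasp_force: 63.2
d [-0.7  0.2 -0.1] w [[-4.00e-03 -1.90e-02  3.14e+00]
 [ 1.20e-02 -3.00e-03 -1.00e-03]] pos [562.  -23.4  38.4] j [ 0.25  0.52 -0.38 -0.   -0.68 -0.34] t 7.65
```

It stopped right at the predicted position. One firmer push will seat it.

```bash
python3 jog.py '0 -2 0 0 0 0;0 -3 0 0 0 0;0 -3 0 0 0 0;0 -3 0 0 0 0'
python3 -c "
from h import *
go(*W(PL,-39.5,1.3),38.5,PL[2])"
```

```text
clock: 8.05
position: [562.3, -23.6, 38.4]
ee_rot: [-0.674, 0.739, 0.005, -0.007]
contact_force: [-19.5, 5.2, 22.7]
gripper_width: 4.2
grasp_force: 63.9
d [-0.8  0.5 -0.1] w [[-5.00e-03 -2.80e-02  3.14e+00]
 [ 1.80e-02 -3.00e-03 -2.00e-03]] pos [562.3 -23.6  38.4] j [ 0.24  0.52 -0.37 -0.   -0.69 -0.33] t 8.05
```

```bash
python3 jog.py '0 2 0 0 0 0;0 3 0 0 0 0' && python3 jog.py '0 0 0 0 0 0;0 0 0 0 0 0;0 0 0 0 0 0;0 0 0 0 0 0;0 0 0 0 0 0' 24 && python3 jog.py '0 0 -10 0 0 0;0 0 -30 0 0 0;0 0 -60 0 0 0;0 40 -100 0 0 0;0 90 -150 0 0 0;0 100 -190 0 0 0;0 100 -220 0 0 0;0 100 -220 0 0 0;0 100 -220 0 0 0'
python3 - <<'E'
from h import *
im,c=snap(5);o=[]
for z in(14,26):
    r=rect("wrist",im,610,-29,150,200,z,2.6,c); f=lambda x,y:(int((-29+75-y)*2.6),int((710-x)*2.6))
    if z==26:
        for a in((35,-44),(15,14),(35,44)):cv2.circle(r,f(*W(PL,*a)),26,(0,0,255),1)
    else: cv2.polylines(r,[np.int32([f(*W(PL,a*55,b*65)) for a,b in((1,1),(1,-1),(-1,-1),(-1,1))])],True,(0,0,255),1)
    o.append(r)
cv2.imwrite("pics/m5.png",np.hstack(o))
E
```

```text
clock: 8.25
position: [562.1, -23.5, 38.4]
ee_rot: [-0.674, 0.739, 0.003, -0.005]
contact_force: [-11.4, 1.4, 13.4]
gripper_width: 4.3
grasp_force: 62.8
clock: 8.75
position: [568.1, -22.8, 37.4]
ee_rot: [-0.674, 0.739, -0.0, 0.0]
contact_force: [0.7, 1.2, -0.4]
gripper_width: 23.8
grasp_force: 0.0
clock: 9.65
position: [468.3, -13.5, 259.5]
ee_rot: [-0.674, 0.739, -0.001, 0.002]
contact_force: [-1.0, -0.3, -0.2]
gripper_width: 24.3
grasp_force: 0.0
```

View pics/m5.png

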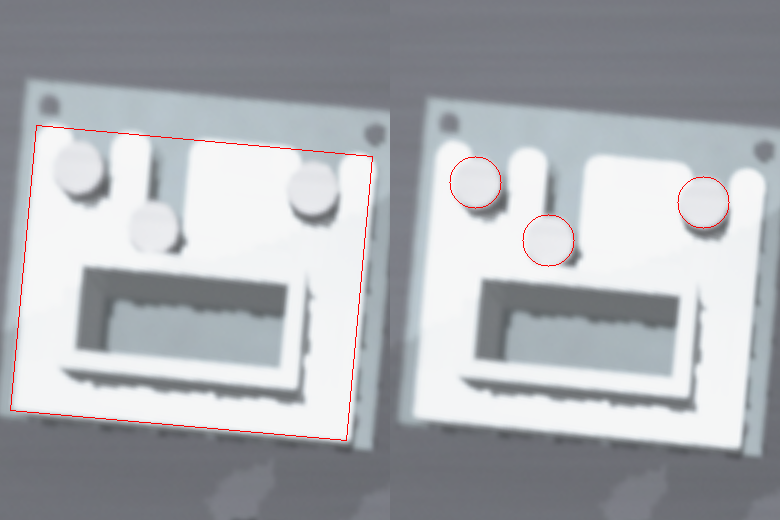

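The outline drawn at the home pose coincides with the flange: corners (37,126), (372,156), (347,440) and (11,410). All three heads sit over its slots. The fingers are clear, so I'm handing in.

```bash
python3 -c "
from bench import arm
print(arm.job_done())"
```

```text
the job is handed in; nothing more can be done
None
```

I slid flange_2, the middle one, under the stud heads until it stopped at the predicted home position; the final picture shows it within about 1 mm of home, and I handed the job in at about 10 s, though no verdict came back.

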